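# Unload the watch test bar into the job tray in order

## Task

Four watches have come back from the test machine, locked on their bar. Slide the bar's locking comb fully open, then move the watches into the compartment tray, one to a compartment, dial up and lengthwise, in the same order as on the bar, because the order tells whose watch is whose: the watch next to the comb's black knob goes into the compartment at the end of the tray that has the brass handle, and so on down the row. Set them down, do not drop them, and leave the comb open.

Things in the scene. Friction and masses are not known exactly. Their poses are not given: they have to be found in the camera images.
- watch_0: watch head without strap, steel, round, grey dial, 43 x 36 mm, 11 mm high, 35 g. Origin: centre of its underside; z up through the dial, x lengthwise (lug to lug, the longer size), y to the crown. Starts dial up on cushion_0, underside 60 mm over the worktop, x nearly square to the row. Grip it lengthwise, on the lug ends: neighbours leave little room crosswise.
- watch_1: watch head without strap, steel, round, white dial, 44 x 37 mm, 11 mm high, 35 g. Origin: centre of its underside; z up through the dial, x lengthwise (lug to lug, the longer size), y to the crown. Starts dial up on cushion_1, underside 60 mm over the worktop, x nearly square to the row. Grip it lengthwise, on the lug ends: neighbours leave little room crosswise.
- watch_2: watch head without strap, gold-coloured, round, gold dial, 40 x 33 mm, 11 mm high, 35 g. Origin: centre of its underside; z up through the dial, x lengthwise (lug to lug, the longer size), y to the crown. Starts dial up on cushion_2, underside 60 mm over the worktop, x nearly square to the row. Grip it lengthwise, on the lug ends: neighbours leave little room crosswise.
- watch_3: watch head without strap, steel, square-cut, blue-grey dial, 40 x 33 mm, 11 mm high, 35 g. Origin: centre of its underside; z up through the dial, x lengthwise (lug to lug, the longer size), y to the crown. Starts dial up on cushion_3, underside 60 mm over the worktop, x nearly square to the row. Grip it lengthwise, on the lug ends: neighbours leave little room crosswise.
- cushion_0: fixed round black cushion on the test bar, 27 mm wide at the top (foot plate 50 mm), 18 mm high, under watch_0 at the start; it stays and so shows from which place watch_0 came. Origin: centre of its underside, 42 mm up. The bar is an 86 x 218 x 8 mm aluminium rail fixed on a light wooden work board whose top is 34 mm over the worktop. The end with the comb's knob is its first end.
- cushion_1: fixed round black cushion on the test bar, 27 mm wide at the top (foot plate 50 mm), 18 mm high, under watch_1 at the start; it stays and so shows from which place watch_1 came. Origin: centre of its underside, 42 mm up. Locked comb: a steel hook, 73 to 77 mm over the worktop, reaches over each end of every watch from posts 33 to 36 mm either side of the row's middle line: no watch can be lifted.
- cushion_2: fixed round black cushion on the test bar, 27 mm wide at the top (foot plate 50 mm), 18 mm high, under watch_2 at the start; it stays and so shows from which place watch_2 came. Origin: centre of its underside, 42 mm up. Open comb: the hooks (8 mm wide) stand between the watches, 21 mm or more beside each watch's centre line, and stay there.
- cushion_3: fixed round black cushion on the test bar, 27 mm wide at the top (foot plate 50 mm), 18 mm high, under watch_3 at the start; it stays and so shows from which place watch_3 came. Origin: centre of its underside, 42 mm up. Four cushions, alike, in one row at 54 mm pitch, in any order. The stall round the board: front posts at x 0.39 m, y -0.285 and 0.55 m; roof over x > 0.38 m, underside 0.83 m up.
- comb_knob (a point): black knob, 20 mm diameter, on the bar's locking comb. Point on its axis 72 mm over the worktop; grip part 60 to 82 mm, bridge below ends at 51 mm. y runs along the row, +y away from the watches, z up. Starts locked, cushions then at y -37 (first place), -91, -145, -199 mm, x 0. To open, slide the knob 25 mm to +y against the stop (friction 1.5 N, no spring).
- tray: fixed dark wooden tray 108 (x) x 240 (y) mm, walls 6 mm thick, 19 mm high, on the board. Origin: centre of underside (34 mm over the worktop), z up. Four compartments along y, each 96 (x) x 54 (y) mm, centres y +87 (first), +29, -29, -87 mm, x 0; felt floor 6 mm up, partitions 4 mm thick, up to 14 mm. A brass bar handle outside the +y end marks the first.

How it is judged:
By the outcome, as a careful person would: the job done as asked, in the order asked, and still so for the second after the job is handed in, with the robot touching nothing.
It also fails if it takes over 102 s, if anything falls off the work surface, if the arm or the gripper's body presses on something with over 40 N, if the wrist force passes 120 N, or if a joint passes its speed limit or range.

## Robot

A 7-joint arm with a two-finger parallel gripper is mounted at the origin on a cart in front of the work surface, level with it; the furniture and walls round the work are solid. World frame = base frame: x ahead of the robot, y to its left, z up, the work surface at z = 0. Lengths are in m, angles in rad, forces in N, time in s.
With the tool pointing down it reaches from about 0.425 to 0.875 m from the base axis. Payload 4.7 kg.
Tool frame: the origin (TCP) lies midway between the tips of the shut fingers; the grasp point (between the pads) lies 19 mm behind it; z points along the fingers, y is the line along which they close (so a half turn about z gives the same grasp; the last joint's range is limited). The gripper opens to 87 mm and grips with 3 to 60 N. Pads are 19 mm wide; open, the fingers measure 117 mm over their backs; the gripper's body (75 mm by 190 mm) begins 51 mm behind the grasp point.
Start: joints at [-1.188, 0.321, -0.07, 1.45, 0.023, 1.371, -0.057], TCP at [0.234, 0.606, 0.223] pointing down, gripper open.
Joint ranges: [-2.86, 2.86], [-0.3, 2.09], [-1.38, 1.24], [0.06, 2.45], [-1.56, 4.7], [0.09, 2.05], [-2.69, 2.69]. Speed limits (rad/s): [2.57, 2.57, 3.14, 3.14, 3.14, 3.14, 3.14].

## Interface

Orientations are given as a rotation vector (axis times angle).
In Python, from bench import ctrl gives the robot as it stands. The module is installed in compiled form; this text tells all that it offers.
- The arm moves only by the shell command python3 -m handwheel 'ROWS' [FORCE]. ROWS is JSON, a list of rows, each a list of 7 numbers: the finger opening in m, from 0 to 0.087, then the shift along the tool's x, y, z in m, then the turn, a rotation vector about the tool's x, y, z in degrees. A call has 1 to 12 rows; each row shifts and turns the commanded pose from where the row before left it, along the tool's axes as they then stand; what a row does not reach is not made up. A row lasts 1/8 s, in which the tool goes at most 62.5 mm and 10.7 degrees, less where a joint would pass 70% of its speed; a pose out of reach is approached as far as the arm can. A call is refused whole if a number of a shift passes 0.0625 or a number of a turn 10.7, either way. A call with a gripper value outside its range is refused whole. The fingers move at their own pace and stop on an object; FORCE is the grip in N (left out, the last holds). Time passes only in rows, so rows that do not move let the fingers close. It gives the time, the measured TCP pose, the force, the opening and the grip force at its end, in the units of the state.
- ctrl.get_state(): the state, without advancing time (a new reading comes with each control period).
- ctrl.get_image(name): name is "side" or "top" or "wrist"; returns (picture, depth): 384x512x3 uint8, blue, green, red; 384x512 float32, m along the optical axis (not along the pixel's ray), 0 where there is no reading.
- ctrl.camera_info(name): a dict with "intrinsics" (3x3 intrinsics, pixels), "D" ([k1, k2, p1, p2, k3] as OpenCV has them; the pictures are not rectified), "R" (3x3) and "t" (3): a world point X has camera coordinates R X + t. Camera axes: x right, y down, z forward; pixel columns grow to the right and rows downward; lengths in m; the calibration is good to about 2 mm. A picture is of the moment at which its call begins: read the wrist's pose just before it. camera_info takes no time and is no camera call; for the wrist camera it gives the pose at the moment of the call.
- ctrl.close_job(): hands the job in; it is judged then, once.
The state is a dict: "time": time; "joint_positions": joint angles; "qd": joint speeds; "joint_torque": joint torques, N m; "position": TCP position; "tool_rot": TCP orientation; "ft_force": force on the tool from outside, world axes, zero at the start; "torque": the same for the moment, N m; "grip_width": opening from 0.0 (shut) to 1.0 (fully open); "grip_force": force on a finger pad.
Only numpy, scipy, OpenCV 4.12 (cv2) and the standard library are available. Lean on these libraries where they do the work, as an engineer would, in place of code of your own. Each camera call takes 0.05 s, during which the arm holds its last target. There are 200 camera calls.

## Working session

There is one attempt and no reset: what is moved stays moved. The work goes in short steps, Python scripts to look and compute and a shell command to move; the robot and the scene stay as the last step left them, time stands still between calls to the robot, and variables do not carry over. Pictures are saved under pics/ and viewed, at most 14 in all, crops included, and the job is handed in when it is done.

```bash
mkdir -p pics; cat > h.py <<'E'
import numpy as np, cv2
from bench import ctrl
from scipy.spatial.transform import Rotation as Ro
def st():
    s=ctrl.get_state(); print('t',round(s['time'],2),'p',np.round(s['position'],4),'rot',np.round(s['tool_rot'],4),'F',np.round(s['ft_force'],1),'w',round(s['grip_width']*87,1),'gf',s['grip_force']); return s
def grab(name,fn=None):
    c=ctrl.camera_info(name); im,d=ctrl.get_image(name)
    if fn: cv2.imwrite('pics/'+fn+'.png',im)
    return im,d,c
def ray(c,uv):
    uv=np.array(uv,float).reshape(-1,1,2)
    n=cv2.undistortPoints(uv,np.array(c['intrinsics']),np.array(c['D'])).reshape(-1,2)
    R=np.array(c['R']);t=np.array(c['t']).ravel()
    return -R.T@t,(np.c_[n,np.ones(len(n))]@R)
def onz(c,uv,z):
    o,d=ray(c,uv); return o+d*((z-o[2])/d[:,2:3])
def bydepth(c,uv,dep):
    o,d=ray(c,uv); return np.array([o+dd*dep[int(round(v)),int(round(u))] for dd,(u,v) in zip(d,np.reshape(uv,(-1,2)))])
E
python3 - <<'E'
from h import *
s=st()
for n in ['top','side','wrist']:
    im,d,c=grab(n,n+'0'); np.savez('pics/'+n+'0.npz',im=im,d=d,**{k:np.array(v) for k,v in c.items()})
    o=-np.array(c['R']).T@np.array(c['t']).ravel(); print(n,np.round(o,3),np.round(c['R'],2).tolist(),np.round(c['intrinsics'],0).tolist())
E
```

```text
t 0.0 p [0.2342 0.6058 0.2215] rot [-5.7590e-01 -3.0881e+00  2.9000e-03] F [0.2 0.3 0.2] w 87.5 gf 0.0
top [0.334 0.201 1.027] [[0.01, -1.0, 0.0], [-0.99, -0.01, -0.16], [0.16, -0.0, -0.99]] [[400.0, 0.0, 255.0], [0.0, 400.0, 192.0], [0.0, 0.0, 1.0]]
side [ 0.134 -0.522  0.639] [[0.89, -0.46, -0.02], [-0.27, -0.5, -0.82], [0.37, 0.74, -0.57]] [[479.0, 0.0, 264.0], [0.0, 479.0, 198.0], [0.0, 0.0, 1.0]]
wrist [0.165 0.632 0.383] [[0.36, 0.93, -0.0], [0.9, -0.35, 0.27], [0.25, -0.1, -0.96]] [[325.0, 0.0, 253.0], [0.0, 325.0, 193.0], [0.0, 0.0, 1.0]]
```

View pics/top0.png

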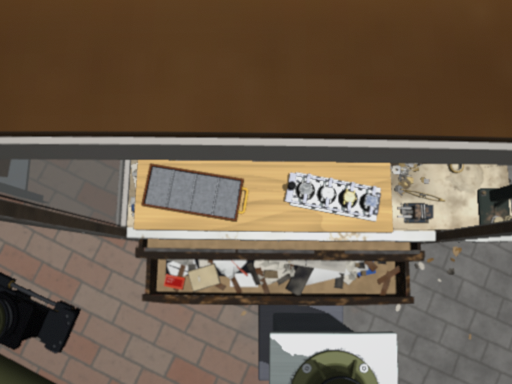

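View pics/side0.png

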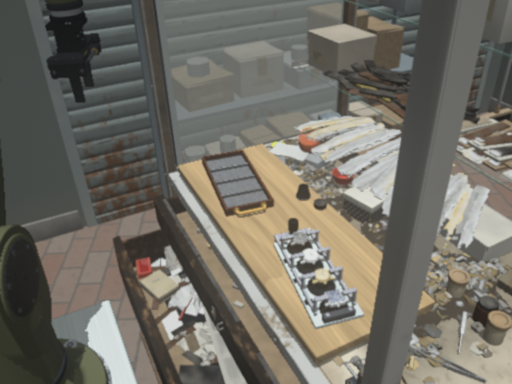

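Top view: the bar is at (285–380, 172–220) with the knob at its left, +y end, about (290,186). The tray is at (142–245, 165–220) with the brass handle at its right, −y end, about (245,200). The side view agrees. The wrist camera needs to be closer.

```bash
python3 - <<'E'
from h import *
f=np.load('pics/top0.npz');c={k:f[k] for k in ['intrinsics','D','R','t']}
P=[(290,186),(306,188),(328,194),(350,198),(371,202),(150,166),(143,204),(243,180),(237,220),(246,200),(265,180)]
for p,q in zip(P,bydepth(c,P,f['d'])): print(p,np.round(q,3))
s=st(); print(np.round(Ro.from_rotvec(s['tool_rot']).as_matrix(),3))
w=np.load('pics/wrist0.npz'); R=Ro.from_rotvec(s['tool_rot']).as_matrix()
o=-w['R'].T@w['t'].ravel(); print('cam in tool',R.T@(o-s['position']),(R.T@w['R'].T).round(3))
E
```

```text
(290, 186) [0.505 0.116 0.083]
(306, 188) [0.503 0.076 0.072]
(328, 194) [0.489 0.022 0.068]
(350, 198) [ 0.479 -0.031  0.072]
(371, 202) [ 0.47  -0.083  0.071]
(150, 166) [0.556 0.463 0.056]
(143, 204) [0.461 0.476 0.053]
(243, 180) [0.524 0.23  0.055]
(237, 220) [0.426 0.244 0.032]
(246, 200) [0.475 0.222 0.048]
(265, 180) [0.529 0.175 0.032]
t 0.15 p [0.2342 0.6059 0.2217] rot [-5.7590e-01 -3.0881e+00  2.4000e-03] F [-0.3 -0.   0.5] w 86.7 gf 0.0
[[-0.933  0.36  -0.   ]
 [ 0.36   0.933 -0.001]
 [-0.    -0.002 -1.   ]]
cam in tool [ 0.0740395  -0.0007398  -0.16139858] [[ 0.001 -0.962 -0.272]
 [ 1.     0.001  0.001]
 [-0.001 -0.272  0.962]]
```

```bash
python3 -m handwheel '[[0.087,-0.018,-0.047,0,0,0,0],[0.087,-0.018,-0.047,0,0,0,0],[0.087,-0.018,-0.047,0,0,0,0],[0.087,-0.018,-0.047,0,0,0,0],[0.087,-0.052,-0.02,0,0,0,0],[0.087,-0.052,-0.02,0,0,0,0],[0.087,-0.052,-0.02,0,0,0,0],[0.087,-0.052,-0.02,0,0,0,0],[0.087,-0.04,-0.041,0,0,0,0],[0.087,-0.04,-0.041,0,0,0,0],[0.087,-0.04,-0.041,0,0,0,0],[0.087,-0.04,-0.041,0,0,0,0]]' 10; python3 -m handwheel '[[0.087,0,0,0.004,0,0,10],[0.087,0,0,0.004,0,0,10],[0.087,0,0,0.004,0,0,10],[0.087,0,0,0.004,0,0,10],[0.087,0,0,0,0,0,10],[0.087,0,0,0,0,0,10],[0.087,0,0,0,0,0,10],[0.087,0,0,0,0,0,10]]'
python3 - <<'E'
from h import *
s=st(); print(np.round(s['joint_positions'],2),np.round(Ro.from_rotvec(s['tool_rot']).as_matrix(),3))
im,d,c=grab('wrist','w1'); np.savez('pics/w1.npz',im=im,d=d,**{k:np.array(v) for k,v in c.items()})
E
```

```text
time: 1.65
position: [0.4894, 0.043, 0.2226]
tool_rot: [0.575, 3.088, 0.001]
ft_force: [0.3, 0.9, -0.2]
grip_width: 1.0
grip_force: 0.0
time: 2.65
position: [0.4888, 0.0447, 0.2063]
tool_rot: [-2.432, -1.988, 0.0]
ft_force: [-0.2, 0.8, -0.8]
grip_width: 0.999
grip_force: 0.0
t 2.65 p [0.4888 0.0447 0.2063] rot [-2.4319e+00 -1.9885e+00  5.0000e-04] F [-0.2  0.8 -0.8] w 86.9 gf 0.0
[-0.63 -0.02  0.48  1.87  0.01  1.29 -0.35] [[ 0.199  0.98  -0.   ]
 [ 0.98  -0.199  0.   ]
 [-0.    -0.    -1.   ]]
```

View pics/w1.png

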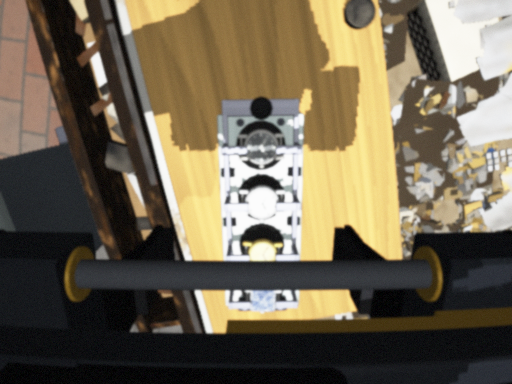

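The wrist view shows the bar upright in the picture: knob (261,107), then grey dial (262,147), white (262,203), gold (262,247) and blue (263,300), the last partly behind the gripper. Next I shift back along the row for a second view, then measure.

```bash
python3 -m handwheel '[[0.087,-0.05,0,0,0,0,0],[0.087,-0.05,0,0,0,0,0],[0.087,0,0,0,0,0,0]]'
python3 - <<'E'
from h import *
s=st()
im,d,c=grab('wrist','w2'); np.savez('pics/w2.npz',im=im,d=d,**{k:np.array(v) for k,v in c.items()})
a=cv2.imread('pics/w1.png')[90:240,200:325]; b=im[0:240,180:350]
A=cv2.resize(a,None,fx=3,fy=3,interpolation=2);B=cv2.resize(b,None,fx=2.5,fy=2.5,interpolation=2)
H=max(A.shape[0],B.shape[0]); o=np.zeros((H,A.shape[1]+B.shape[1],3),np.uint8);o[:A.shape[0],:A.shape[1]]=A;o[:B.shape[0],A.shape[1]:]=B
cv2.imwrite('pics/c2.png',o);print(o.shape)
E
```

```text
time: 3.08
position: [0.4689, -0.0576, 0.2067]
tool_rot: [2.431, 1.989, 0.0]
ft_force: [-0.2, 0.5, 0.5]
grip_width: 1.001
grip_force: 0.0
t 3.08 p [ 0.4689 -0.0576  0.2067] rot [2.4311e+00 1.9894e+00 2.0000e-04] F [-0.2  0.5  0.5] w 87.1 gf 0.0
(600, 800, 3)
```

View pics/c2.png

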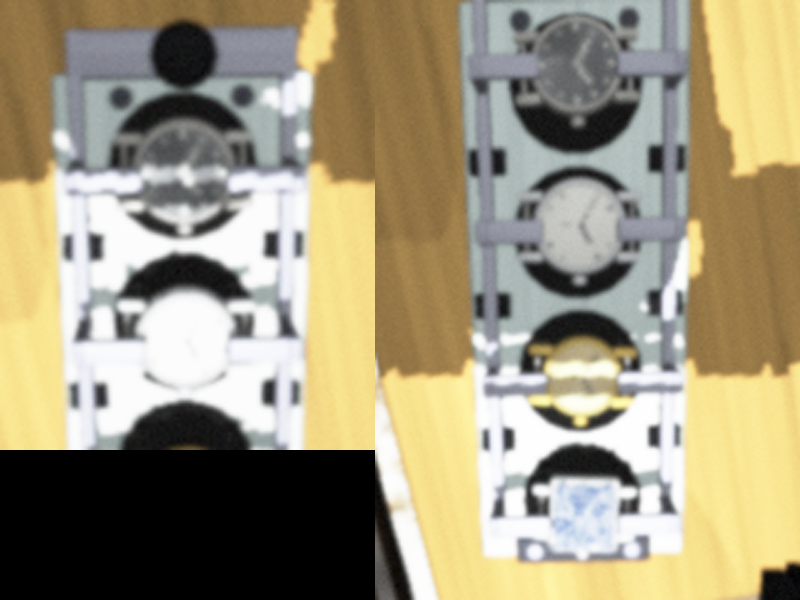

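Left panel (w1): knob (184,54), grey dial (186,172), white (187,338). Right panel (w2): grey (575,63), white (579,228), gold (583,377), blue (585,515). Every watch is hooked, so the comb is locked. I'll triangulate these points.

```bash
python3 - <<'E'
from h import *
L=lambda n:(lambda f:({k:f[k] for k in ['intrinsics','D','R','t']},f['d'],f['im']))(np.load(f'pics/{n}.npz'))
c1,d1,i1=L('w1');c2,d2,i2=L('w2');ct,dt,it=L('top0')
u1=[(261.3,108),(262,147.3),(262.3,202.7)];u2=[(260,25.2),(261.6,91.2),(263.2,150.8),(264,206)]
print('w1 depth',bydepth(c1,u1,d1).round(4).tolist());print('w2 depth',bydepth(c2,u2,d2).round(4).tolist())
print('w1 knob on .082',onz(c1,u1[0],.082).round(4)); print('w1 z.071',onz(c1,u1[1:],.071).round(4).tolist());print('w2 z.071',onz(c2,u2,.071).round(4).tolist())
def tri(ca,a,cb,b):
    o1,r1=ray(ca,a);o2,r2=ray(cb,b);r1=r1[0];r2=r2[0]
    s=np.linalg.lstsq(np.c_[r1,-r2],o2-o1,rcond=None)[0];p,q=o1+s[0]*r1,o2+s[1]*r2;return ((p+q)/2).round(4),np.linalg.norm(p-q).round(4)
for k in range(2):print('tri',tri(c1,u1[1+k],c2,u2[k]))
print('tri knob top/w1',tri(ct,(290,186),c1,u1[0]))
# tray corners by depth in top: brown walls
hsv=cv2.cvtColor(it,cv2.COLOR_BGR2HSV)
y=cv2.inRange(it,(70,70,60),(150,140,135));y[:, :135]=0;y[:,250:]=0;y[:160]=0;y[225:]=0
cs,_=cv2.findContours(cv2.morphologyEx(y,cv2.MORPH_CLOSE,np.ones((5,5))),0,1);cc=max(cs,key=cv2.contourArea);r=cv2.minAreaRect(cc);print(r)
print('tray floor',onz(ct,cv2.boxPoints(r),.04).round(4).tolist(),onz(ct,r[0],.04).round(4),bydepth(ct,[r[0]],dt).round(4))
E
```

```text
w1 depth [[0.5096, 0.1108, 0.0815], [0.5038, 0.0758, 0.0699], [0.4939, 0.0236, 0.0701]]
w2 depth [[0.5021, 0.076, 0.0714], [0.493, 0.0224, 0.0703], [0.4844, -0.0299, 0.07], [0.4751, -0.0827, 0.0695]]
w1 knob on .082 [[0.5096 0.1108 0.082 ]]
w1 z.071 [[0.5038, 0.076, 0.071], [0.494, 0.0238, 0.071]]
w2 z.071 [[0.5021, 0.0761, 0.071], [0.493, 0.0223, 0.071], [0.4844, -0.0298, 0.071], [0.4751, -0.0822, 0.071]]
tri (array([0.503 , 0.0761, 0.0705]), np.float64(0.0017))
tri (array([0.4935, 0.0224, 0.0662]), np.float64(0.0007))
tri knob top/w1 (array([0.5109, 0.1113, 0.0475]), np.float64(0.0028))
((191.4459686279297, 191.82432556152344), (93.87183380126953, 38.96256637573242), 9.462322235107422)
tray floor [[0.4641, 0.4821, 0.04], [0.5628, 0.4714, 0.04], [0.5257, 0.2352, 0.04], [0.4287, 0.2494, 0.04]] [[0.4949 0.3587 0.04  ]] [[0.4945 0.3584 0.0422]]
```

Heights agree with the text: dials about 71 mm, knob top 82 mm, pitch 53.6 mm. The row's angle is about 10° off y. Next I grip the knob.

```bash
python3 -m handwheel '[[0.05,0,0,0,0,0,-1.5],[0.05,0.058,0.004,0,0,0,0],[0.05,0.058,0.004,0,0,0,0],[0.05,0.058,0.003,0.02,0,0,0],[0.05,0,0,0.045,0,0,0],[0.05,0,0,0.03,0,0,0],[0.05,0,0,0.03,0,0,0],[0.05,0,0,0.01,0,0,0],[0.05,0,0,0.01,0,0,0],[0.05,0,0,0,0,0,0]]' 10; python3 -m handwheel '[[0.012,0,0,0,0,0,0],[0.012,0,0,0,0,0,0],[0.012,0,0,0,0,0,0],[0.012,0,0,0,0,0,0],[0.012,0,0,0,0,0,0],[0.012,0,0,0,0,0,0]]' 15
```

```text
time: 4.38
position: [0.5098, 0.1167, 0.0616]
tool_rot: [-2.399, -2.028, -0.0]
ft_force: [0.6, -0.2, -0.5]
grip_width: 0.572
grip_force: 0.0
time: 5.12
position: [0.5097, 0.1164, 0.0618]
tool_rot: [-2.4, -2.027, -0.0]
ft_force: [-1.0, -0.4, 3.9]
grip_width: 0.223
grip_force: 15.0
```

```bash
python3 -m handwheel '[[0.012,0.006,0,0,0,0,0],[0.012,0.006,0,0,0,0,0],[0.012,0.006,0,0,0,0,0],[0.012,0.005,0,0,0,0,0],[0.012,0.002,0,0,0,0,0],[0.012,0.002,0,0,0,0,0],[0.012,0,0,0,0,0,0]]'
```

```text
time: 6.0
position: [0.5141, 0.141, 0.0616]
tool_rot: [2.4, 2.025, -0.003]
ft_force: [-3.7, -4.5, 7.2]
grip_width: 0.224
grip_force: 15.0
```

The comb moved 25.0 mm and the force rose against the stop. I'll release and look at the tray.

```bash
python3 -m handwheel '[[0.05,0,0,0,0,0,0],[0.05,0,0,0,0,0,0],[0.05,0,0,0,0,0,0],[0.055,0,0,-0.03,0,0,0],[0.055,0,0,-0.06,0,0,0],[0.055,0,0,-0.06,0,0,0],[0.055,0.04,-0.012,-0.045,0,0,0],[0.055,0.05,-0.015,-0.045,0,0,0],[0.055,0.05,-0.015,0,0,0,0],[0.055,0.05,-0.015,0,0,0,0],[0.055,0,0,0,0,0,0],[0.055,0,0,0,0,0,0]]' 10
python3 - <<'E'
from h import *
s=st()
im,d,c=grab('wrist','w3'); np.savez('pics/w3.npz',im=im,d=d,**{k:np.array(v) for k,v in c.items()})
E
```

```text
time: 7.5
position: [0.4905, 0.3345, 0.2969]
tool_rot: [2.399, 2.027, -0.001]
ft_force: [0.7, -1.0, -0.5]
grip_width: 0.631
grip_force: 0.0
t 7.5 p [0.4905 0.3345 0.2969] rot [ 2.3993e+00  2.0267e+00 -1.3000e-03] F [ 0.7 -1.  -0.5] w 54.9 gf 0.0
```

View pics/w3.png

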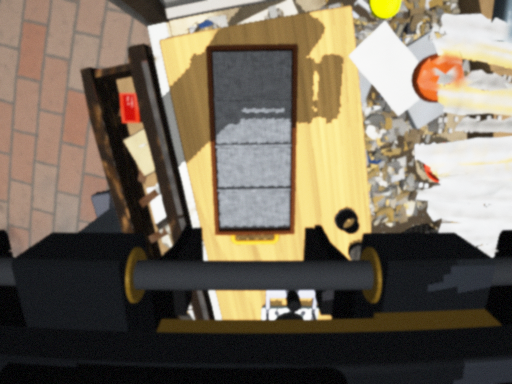

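The tray shows whole: corners near (208,46), (298,45), (294,233) and (216,236), handle at (256,238), partitions at v≈187, 143 and 110.

```bash
python3 - <<'E'
from h import *
f=np.load('pics/w3.npz');c={k:f[k] for k in ['intrinsics','D','R','t']};im=f['im'];d=f['d']
h=cv2.cvtColor(im,cv2.COLOR_BGR2HSV)
# everything not wood (low value / low saturation) inside window
m=((h[...,2]<110)&(h[...,1]>90)).astype(np.uint8)*255; m[:,:195]=0;m[:,305:]=0;m[240:]=0;m[:38]=0
fl=(h[...,1]<60).astype(np.uint8)*255; fl[:,:200]=0;fl[:,302:]=0;fl[236:]=0;fl[:44]=0
for nm,k,z in(('wall',m,.053),('felt',fl,.04)):
    cs,_=cv2.findContours(k if nm=='wall' else cv2.morphologyEx(k,cv2.MORPH_CLOSE,np.ones((7,7))),0,1);cc=max(cs,key=cv2.contourArea)
    p=onz(c,cc.reshape(-1,2).astype(float),z)[:,:2].astype(np.float32)
    r=cv2.minAreaRect(p*1000);print(nm,r,np.round(cv2.boxPoints(r)).tolist())
Q=[(208,46),(298,45),(294,233),(216,236)];q=onz(c,Q,.053);print(q.round(4).tolist(),q.mean(0).round(4))
hd=[(256,238),(240,238),(273,238)];print('handle',bydepth(c,hd,d).round(3).tolist())
pt=[(255,187),(255,143)];print('part',bydepth(c,pt,d).round(4).tolist(),'felt',bydepth(c,[(255,210),(255,165),(255,125),(255,75)],d).round(4).tolist(),'board',bydepth(c,[(200,210),(320,200)],d).round(4).tolist())
E
```

```text
wall ((502.7718200683594, 411.2971496582031), (124.79833984375, 108.24771118164062), 80.55221557617188) [[439.0, 359.0], [546.0, 341.0], [566.0, 464.0], [460.0, 482.0]]
felt ((494.1635437011719, 354.2882080078125), (230.07928466796875, 98.08961486816406), 81.24036407470703) [[428.0, 248.0], [525.0, 233.0], [560.0, 461.0], [463.0, 475.0]]
[[0.4619, 0.4793, 0.053], [0.5658, 0.463, 0.053], [0.5293, 0.2301, 0.053], [0.4249, 0.2433, 0.053]] [0.4955 0.3539 0.053 ]
handle [[0.476, 0.223, 0.033], [0.454, 0.226, 0.032], [0.5, 0.219, 0.033]]
part [[0.4876, 0.2989, 0.0411], [0.4972, 0.3563, 0.0405]] felt [[0.4822, 0.2661, 0.0382], [0.4924, 0.3277, 0.039], [0.5009, 0.3787, 0.0387], [0.5109, 0.4387, 0.0397]] board [[0.4068, 0.2769, 0.0327], [0.5724, 0.2637, 0.0329]]
```

```bash
python3 -m handwheel '[[0.06,-0.054,0.0065,0,0,0,0],[0.06,-0.054,0.0065,0,0,0,0],[0.06,-0.054,0.0065,0,0,0,0],[0.06,-0.054,0.0065,0.03,0,0,0],[0.06,-0.054,0.0065,0.03,0,0,0],[0.06,-0.054,0.0065,0.03,0,0,0],[0.06,-0.054,0.0065,0,0,0,0],[0.06,0,0,0,0,0,0],[0.06,0,0,0,0,0,0]]' 10
python3 - <<'E'
from h import *
s=st()
im,d,c=grab('wrist','w4'); np.savez('pics/w4.npz',im=im,d=d,**{k:np.array(v) for k,v in c.items()})
cv2.imwrite('pics/c4.png',cv2.resize(im[0:240,180:350],None,fx=2.5,fy=2.5,interpolation=2))
E
```

```text
time: 8.68
position: [0.4718, -0.0459, 0.2077]
tool_rot: [-2.402, -2.024, -0.002]
ft_force: [-0.1, -0.5, 1.0]
grip_width: 0.688
grip_force: 0.0
t 8.68 p [ 0.4718 -0.0459  0.2077] rot [-2.4021e+00 -2.0239e+00 -2.3000e-03] F [-0.1 -0.5  1. ] w 59.9 gf 0.0
```

View pics/c4.png

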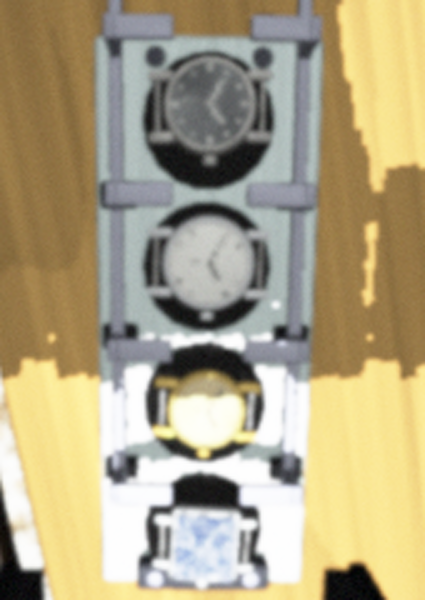

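The comb is open and the hooks stand between the watches. Order from the knob end: grey (209,105), white (209,262), gold (207,408), blue (206,541) in crop pixels. The lugs run square across. I'll check the rail height and the poses.

```bash
python3 - <<'E'
from h import *
f=np.load('pics/w4.npz');c={k:f[k] for k in ['intrinsics','D','R','t']};d=f['d']
cr=lambda L:np.array(L,float)/2.5+[180,0]
print('rails',bydepth(c,cr([(115,120),(303,120),(118,270),(300,270),(120,410),(292,410)]),d).round(4).tolist())
print('hooks',bydepth(c,cr([(140,194),(275,194)]),d).round(4).tolist())
W={'grey':[(160,76),(163,137),(260,75),(262,138),(210,104)],'white':[(152,232),(156,292),(264,232),(263,293),(209,262)],'gold':[(165,382),(165,434),(250,382),(250,434),(208,405)],'blue':[(160,523),(158,562),(250,523),(255,560),(206,541)]}
Y=np.array([.985,-.173]);X=np.array([.173,.985])
for k,v in W.items():
    p=onz(c,cr(v),.066);D=bydepth(c,cr(v),d)
    l=p[:2].mean(0)[:2];r=p[2:4].mean(0)[:2];e=r-l;dl=onz(c,cr(v[4:]),.071)[0]
    print(k,'c',((l+r)/2).round(4),'len',np.linalg.norm(e).round(4),'ang',np.degrees(np.arctan2(e[1],e[0])).round(1),'dial',dl.round(4),'z',D[:,2].round(4))
E
```

```text
rails [[0.4684, 0.0794, 0.0493], [0.5368, 0.0678, 0.0503], [0.4594, 0.0258, 0.0487], [0.5283, 0.0141, 0.0494], [0.4499, -0.0282, 0.0479], [0.5179, -0.0395, 0.0491]]
hooks [[0.4738, 0.0497, 0.0768], [0.5195, 0.0419, 0.0768]]
grey c [0.5032 0.0754] len 0.0347 ang -9.5 dial [0.5026 0.0755 0.071 ] z [0.0654 0.0662 0.0678 0.0672 0.0698]
white c [0.4937 0.0229] len 0.0397 ang -9.9 dial [0.4936 0.023  0.071 ] z [0.0675 0.0661 0.0659 0.0651 0.0697]
gold c [ 0.4846 -0.03  ] len 0.0322 ang -9.7 dial [ 0.485  -0.0279  0.071 ] z [0.0658 0.0661 0.0632 0.066  0.0697]
blue c [ 0.4753 -0.0829] len 0.0371 ang -9.1 dial [ 0.4756 -0.0807  0.071 ] z [0.0658 0.0654 0.0658 0.0481 0.0696]
```

```bash
python3 -m handwheel '[[0.06,0.042,0.003,0.03,0,0,0],[0.06,0.042,0.003,0.04,0,0,0],[0.06,0.041,0.004,0.03,0,0,0],[0.06,0,0,0,0,0,0],[0.06,0,0,0,0,0,0]]' 10
```

```text
time: 9.35
position: [0.5028, 0.0765, 0.1076]
tool_rot: [2.398, 2.029, -0.001]
ft_force: [0.9, 0.0, 0.6]
grip_width: 0.692
grip_force: 0.0
```

```bash
python3 -m handwheel '[[0.06,-0.001,0,0.02,0,0,0],[0.06,0,0,0.016,0,0,0],[0.06,0,0,0.01,0,0,0],[0.06,0,0,0,0,0,0],[0.03,0,0,0,0,0,0],[0.03,0,0,0,0,0,0],[0.03,0,0,0,0,0,0],[0.03,0,0,0,0,0,0],[0.03,0,0,0,0,0,0]]' 12
```

```text
time: 10.48
position: [0.5031, 0.0754, 0.0618]
tool_rot: [2.4, 2.027, 0.002]
ft_force: [-1.0, -0.6, 2.8]
grip_width: 0.485
grip_force: 12.0
```

```bash
python3 -m handwheel '[[0.03,0,0,-0.01,0,0,0],[0.03,0,0,-0.03,0,0,0],[0.03,0,0,-0.03,0,0,0],[0.03,0.047,-0.014,0,0,0,0],[0.03,0.047,-0.014,0,0,0,0],[0.03,0.047,-0.014,0,0,0,0],[0.03,0.046,-0.013,0,0,0,0],[0.03,0,0,0,0,0,-1],[0.03,0,0,0.02,0,0,0],[0.03,0,0,0.02,0,0,0],[0.03,0,0,0,0,0,0],[0.03,0,0,0,0,0,0]]'
python3 - <<'E'
from h import *
s=st()
im,d,c=grab('wrist','w5')
cv2.imwrite('pics/c5.png',cv2.resize(im[0:300,120:400],None,fx=2,fy=2,interpolation=2))
E
```

```text
time: 11.98
position: [0.4803, 0.2684, 0.0922]
tool_rot: [2.383, 2.047, 0.001]
ft_force: [-0.0, 0.2, -0.3]
grip_width: 0.48
grip_force: 12.0
t 11.97 p [0.4803 0.2684 0.0922] rot [2.3829e+00 2.0468e+00 1.3000e-03] F [-0.   0.2 -0.3] w 41.8 gf 11.996588185429573
```

View pics/c5.png

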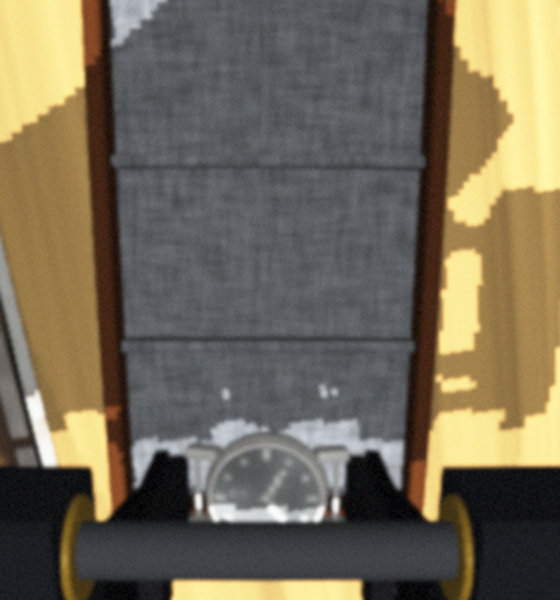

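The watch hangs level at (268,480) in the crop, midway between the tray walls (115 and 425). The first partition is at v≈345. I'll check the compartment position from here.

```bash
python3 - <<'E'
from h import *
c=ctrl.camera_info('wrist');s=st()
P=np.array([(268,345),(268,162),(125,345),(413,345),(112,162),(424,162)])/2+[120,0]
print(onz(c,P,.047).round(4).tolist())
a=np.array([.154,.988]);o=np.array([.4945,.355]);print([(o+a*k).round(4).tolist() for k in(-.087,-.058,0)])
E
```

```text
t 12.03 p [0.4805 0.2687 0.0925] rot [2.3828 2.047  0.0025] F [ 0.7  0.2 -0.6] w 42.1 gf 11.996617871336639
[[0.4858, 0.2975, 0.047], [0.4943, 0.3539, 0.047], [0.4397, 0.3046, 0.047], [0.5327, 0.2905, 0.047], [0.4472, 0.3613, 0.047], [0.5415, 0.3471, 0.047]]
[[0.4811, 0.269], [0.4856, 0.2977], [0.4945, 0.355]]
```

```bash
python3 -m handwheel '[[0.03,0,0,0.03,0,0,0],[0.03,0,0,0.014,0,0,0],[0.03,0,0,0.004,0,0,0],[0.03,0,0,0.001,0,0,0],[0.03,0,0,0,0,0,0]]'
```

```text
time: 12.65
position: [0.4802, 0.2692, 0.0432]
tool_rot: [2.382, 2.048, 0.002]
ft_force: [-0.5, -0.4, 0.0]
grip_width: 0.484
grip_force: 12.0
```

```bash
python3 -m handwheel '[[0.03,0,0,0.001,0,0,0],[0.03,0,0,0.0005,0,0,0],[0.03,0,0,0,0,0,0]]'
```

```text
time: 13.02
position: [0.4802, 0.2691, 0.0418]
tool_rot: [-2.382, -2.048, -0.002]
ft_force: [-0.6, -0.6, 5.5]
grip_width: 0.484
grip_force: 12.0
```

```bash
python3 -m handwheel '[[0.055,0,0,0,0,0,0],[0.055,0,0,0,0,0,0],[0.055,0,0,-0.01,0,0,0],[0.055,0,0,-0.03,0,0,0],[0.058,0,0,-0.04,0,0,0],[0.06,-0.048,0.0104,0,0,0,0],[0.06,-0.048,0.0104,0,0,0,0],[0.06,-0.048,0.0104,0,0,0,0],[0.06,-0.048,0.0104,0,0,0,0],[0.06,-0.049,0.0102,0,0,0,0],[0.06,0,0,0.01,0,0,1],[0.06,0,0,0,0,0,0]]'
```

```text
time: 14.52
position: [0.4942, 0.0233, 0.1105]
tool_rot: [-2.399, -2.026, 0.001]
ft_force: [-0.2, 0.6, 0.4]
grip_width: 0.691
grip_force: 0.0
```

```bash
python3 -m handwheel '[[0.06,-0.0005,0,0.022,0,0,0],[0.06,0,0,0.018,0,0,0],[0.06,0,0,0.009,0,0,0],[0.06,0,0,0,0,0,0],[0.03,0,0,0,0,0,0],[0.03,0,0,0,0,0,0],[0.03,0,0,0,0,0,0],[0.03,0,0,0,0,0,0],[0.03,0,0,0,0,0,0]]' 12
```

```text
time: 15.65
position: [0.4951, 0.0224, 0.0624]
tool_rot: [2.4, 2.027, 0.002]
ft_force: [-0.4, 0.2, 5.1]
grip_width: 0.5
grip_force: 12.0
```

```bash
python3 -m handwheel '[[0.03,0,0,-0.01,0,0,0],[0.03,0,0,-0.03,0,0,0],[0.03,0,0,-0.02,0,0,0],[0.03,0.05,-0.0096,0,0,0,0],[0.03,0.05,-0.0096,0,0,0,0],[0.03,0.05,-0.0096,0,0,0,0],[0.03,0.05,-0.0096,0,0,0,0],[0.03,0.05,-0.0096,0,0,0,0],[0.0300,0.0485,-0.0096,0,0,0,0],[0.03,0,0,0.02,0,0,-1],[0.03,0,0,0,0,0,0]]'
```

```text
time: 17.02
position: [0.4865, 0.3255, 0.1004]
tool_rot: [2.381, 2.048, -0.006]
ft_force: [-0.4, 0.3, 0.5]
grip_width: 0.493
grip_force: 12.0
```

```bash
python3 -m handwheel '[[0.03,0.0005,0.0035,0.025,0,0,0],[0.03,0,0,0.022,0,0,0],[0.03,0,0,0.008,0,0,0],[0.03,0,0,0.0015,0,0,0],[0.03,0,0,0.001,0,0,0],[0.03,0,0,0,0,0,0]]'
```

```text
time: 17.77
position: [0.4918, 0.3265, 0.0453]
tool_rot: [-2.382, -2.048, -0.002]
ft_force: [0.0, 1.4, 0.3]
grip_width: 0.499
grip_force: 12.0
```

```bash
python3 -m handwheel '[[0.03,0,0,0.0018,0,0,0],[0.03,0,0,0.0008,0,0,0],[0.03,0,0,0.0004,0,0,0],[0.03,0,0,0,0,0,0]]'
```

```text
time: 18.27
position: [0.4915, 0.3264, 0.0424]
tool_rot: [-2.382, -2.048, -0.001]
ft_force: [-2.3, -0.6, 6.0]
grip_width: 0.494
grip_force: 12.0
```

```bash
python3 -m handwheel '[[0.055,0,0,0,0,0,0],[0.055,0,0,0,0,0,0],[0.055,0,0,-0.01,0,0,0],[0.055,0,0,-0.03,0,0,0],[0.058,0,0,-0.04,0,0,0],[0.058,-0.0588,0.0082,0,0,0,0],[0.058,-0.0588,0.0082,0,0,0,0],[0.058,-0.0588,0.0082,0,0,0,0],[0.058,-0.0588,0.0081,0,0,0,0],[0.058,-0.0588,0.0081,0,0,0,0],[0.058,-0.0587,0.0081,0.01,0,0,1],[0.058,0,0,0,0,0,0]]'
```

```text
time: 19.77
position: [0.486, -0.0354, 0.1116]
tool_rot: [2.409, 2.015, -0.001]
ft_force: [0.7, 1.4, 0.2]
grip_width: 0.668
grip_force: 0.0
```

```bash
python3 -m handwheel '[[0.058,0,0,0,0,0,0]]'
```

```text
time: 19.9
position: [0.487, -0.0294, 0.1118]
tool_rot: [-2.4, -2.027, -0.002]
ft_force: [0.4, -0.5, 0.6]
grip_width: 0.664
grip_force: 0.0
```

```bash
python3 -m handwheel '[[0.058,0,-0.002,0.022,0,0,0],[0.058,0,0,0.018,0,0,0],[0.058,0,0,0.0095,0,0,0],[0.058,0,0,0,0,0,0],[0.03,0,0,0,0,0,0],[0.03,0,0,0,0,0,0],[0.03,0,0,0,0,0,0],[0.03,0,0,0,0,0,0],[0.03,0,0,0,0,0,0]]' 12
```

```text
time: 21.02
position: [0.4852, -0.0295, 0.0623]
tool_rot: [2.4, 2.027, 0.001]
ft_force: [-1.7, 0.6, 4.1]
grip_width: 0.452
grip_force: 12.0
```

```bash
python3 -m handwheel '[[0.03,0,0,-0.01,0,0,0],[0.03,0,0,-0.03,0,0,0],[0.03,0,0,-0.02,0,0,0],[0.03,0.0585,-0.0083,0,0,0,0],[0.03,0.0585,-0.0083,0,0,0,0],[0.03,0.0585,-0.0083,0,0,0,0],[0.03,0.0585,-0.0083,0,0,0,0],[0.03,0.0585,-0.0083,0,0,0,0],[0.03,0.0585,-0.0082,0,0,0,0],[0.0300,0.0585,-0.0082,0,0,0,0],[0.03,0,0,0.02,0,0,-1],[0.03,0,0,0,0,0,0]]'; python3 -m handwheel '[[0.03,0,0,0.01,0,0,0],[0.03,0,0,0,0,0,0]]'
```

```text
time: 22.52
position: [0.4949, 0.3823, 0.0998]
tool_rot: [2.381, 2.048, -0.008]
ft_force: [0.4, -0.4, 0.3]
grip_width: 0.449
grip_force: 12.0
time: 22.78
position: [0.4964, 0.3822, 0.0915]
tool_rot: [2.384, 2.045, -0.002]
ft_force: [0.5, 0.8, -0.3]
grip_width: 0.453
grip_force: 12.0
```

```bash
python3 -m handwheel '[[0.03,0.0015,0.001,0.025,0,0,0],[0.03,0,0,0.015,0,0,0],[0.03,0,0,0.005,0,0,0],[0.03,0,0,0.001,0,0,0],[0.03,0,0,0,0,0,0],[0.03,0,0,0,0,0,0]]'
```

```text
time: 23.52
position: [0.4978, 0.3856, 0.0466]
tool_rot: [-2.382, -2.048, -0.002]
ft_force: [-0.2, 0.1, -0.8]
grip_width: 0.452
grip_force: 12.0
```

```bash
python3 -m handwheel '[[0.03,0,0,0.0025,0,0,0],[0.03,0,0,0.001,0,0,0],[0.03,0,0,0.0006,0,0,0],[0.03,0,0,0.0003,0,0,0],[0.03,0,0,0,0,0,0]]'
```

```text
time: 24.15
position: [0.4974, 0.3853, 0.0424]
tool_rot: [-2.382, -2.048, -0.0]
ft_force: [-1.8, -1.3, 6.0]
grip_width: 0.451
grip_force: 12.0
```

```bash
python3 -m handwheel '[[0.055,0,0,0,0,0,0],[0.055,0,0,0,0,0,0],[0.055,0,0,-0.01,0,0,0],[0.055,0,0,-0.03,0,0,0],[0.058,0,0,-0.04,0,0,0],[0.058,-0.058,0.0064,0,0,0,0],[0.058,-0.058,0.0064,0,0,0,0],[0.058,-0.058,0.0064,0,0,0,0],[0.058,-0.058,0.0064,0,0,0,0],[0.058,-0.058,0.0064,0,0,0,0],[0.058,-0.058,0.0064,0,0,0,0],[0.058,-0.058,0.0064,0,0,0,0]]'; python3 -m handwheel '[[0.058,-0.058,0.0064,0,0,0,1],[0.058,0,0,0,0,0,0],[0.058,0,0,0,0,0,0],[0.058,0,0,0,0,0,0]]'
python3 - <<'E'
from h import *
s=st()
im,d,c=grab('wrist'); cv2.imwrite('pics/c6.png',cv2.resize(im[0:300,120:400],None,fx=2,fy=2,interpolation=2))
E
```

```text
time: 25.65
position: [0.4809, -0.0247, 0.1223]
tool_rot: [2.382, 2.048, 0.003]
ft_force: [1.6, 0.3, 0.6]
grip_width: 0.663
grip_force: 0.0
time: 26.15
position: [0.4787, -0.0796, 0.1216]
tool_rot: [-2.397, -2.03, -0.001]
ft_force: [0.1, 0.3, -0.9]
grip_width: 0.666
grip_force: 0.0
t 26.15 p [ 0.4787 -0.0796  0.1216] rot [-2.3971e+00 -2.0302e+00 -6.0000e-04] F [ 0.1  0.3 -0.9] w 58.0 gf 0.0
```

View pics/c6.png

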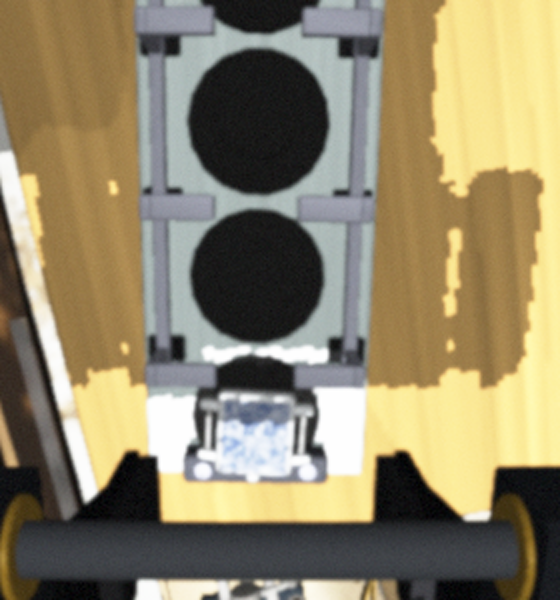

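The comb is still open, three cushions are empty, and the blue square watch sits upright at (256,435) in the crop. I'll take it with a small correction.

```bash
python3 -m handwheel '[[0.058,-0.003,-0.003,0.025,0,0,0],[0.058,0,0,0.02,0,0,0],[0.058,0,0,0.01,0,0,0],[0.058,0,0,0.0045,0,0,0],[0.058,0,0,0,0,0,0],[0.03,0,0,0,0,0,0],[0.03,0,0,0,0,0,0],[0.03,0,0,0,0,0,0],[0.03,0,0,0,0,0,0],[0.03,0,0,0,0,0,0]]' 12
```

```text
time: 27.45
position: [0.4753, -0.0836, 0.0623]
tool_rot: [2.4, 2.027, 0.001]
ft_force: [-1.3, 0.5, 3.4]
grip_width: 0.453
grip_force: 12.0
```

```bash
python3 -m handwheel '[[0.03,0,0,-0.01,0,0,0],[0.03,0,0,-0.03,0,0,0],[0.03,0,0,-0.02,0,0,0],[0.03,0.058,-0.0065,0,0,0,0],[0.03,0.058,-0.0065,0,0,0,0],[0.03,0.058,-0.0065,0,0,0,0],[0.03,0.058,-0.0065,0,0,0,0],[0.03,0.058,-0.0065,0,0,0,0],[0.03,0.058,-0.0065,0,0,0,0],[0.0300,0.058,-0.0065,0,0,0,0],[0.03,0.058,-0.0065,0,0,0,0],[0.03,0.058,-0.0065,0,0,0,0]]'; python3 -m handwheel '[[0.03,0,0,0,0,0,-1],[0.03,0,0,0.02,0,0,0],[0.03,0,0,0.01,0,0,0],[0.03,0,0,0,0,0,0],[0.03,0,0,0,0,0,0]]'
```

```text
time: 28.95
position: [0.5046, 0.4426, 0.1224]
tool_rot: [2.4, 2.027, 0.0]
ft_force: [-0.2, 0.3, 0.5]
grip_width: 0.448
grip_force: 12.0
time: 29.58
position: [0.5051, 0.4401, 0.0924]
tool_rot: [2.384, 2.046, 0.001]
ft_force: [0.6, -0.4, 0.7]
grip_width: 0.451
grip_force: 12.0
```

Within 3 mm of the compartment's centre. Down.

```bash
python3 -m handwheel '[[0.03,0.001,0.002,0.025,0,0,0],[0.03,0,0,0.015,0,0,0],[0.03,0,0,0.006,0,0,0],[0.03,0,0,0.001,0,0,0],[0.03,0,0,0,0,0,0],[0.03,0,0,0,0,0,0]]'
```

```text
time: 30.32
position: [0.5071, 0.4418, 0.0458]
tool_rot: [-2.382, -2.048, -0.002]
ft_force: [-0.1, -0.2, -0.2]
grip_width: 0.451
grip_force: 12.0
```

```bash
python3 -m handwheel '[[0.03,0,0,0.0018,0,0,0],[0.03,0,0,0.001,0,0,0],[0.03,0,0,0.0005,0,0,0],[0.03,0,0,0.0003,0,0,0],[0.03,0,0,0,0,0,0]]'
```

```text
time: 30.95
position: [0.5068, 0.4416, 0.0424]
tool_rot: [-2.382, -2.048, -0.0]
ft_force: [-2.0, -0.4, 4.9]
grip_width: 0.446
grip_force: 12.0
```

```bash
python3 -m handwheel '[[0.055,0,0,0,0,0,0],[0.055,0,0,0,0,0,0],[0.055,0,0,-0.01,0,0,0],[0.055,0,0,-0.03,0,0,0],[0.058,0,0,-0.05,0,0,0],[0.058,-0.03,0,-0.05,0,0,0],[0.058,-0.04,0,-0.04,0,0,0],[0.058,-0.04,0,-0.03,0,0,0],[0.058,0,0,0,0,0,0],[0.058,0,0,0,0,0,0]]'
python3 - <<'E'
from h import *
s=st()
im,d,c=grab('wrist'); cv2.imwrite('pics/c7.png',cv2.resize(im[20:320,120:400],None,fx=2,fy=2,interpolation=2))
im,d,c=grab('top'); cv2.imwrite('pics/t7.png',cv2.resize(im[150:230,130:400],None,fx=2.9,fy=2.9,interpolation=2))
E
```

```text
time: 32.2
position: [0.4899, 0.3334, 0.2515]
tool_rot: [-2.381, -2.048, -0.001]
ft_force: [-0.3, 0.3, -0.7]
grip_width: 0.667
grip_force: 0.0
t 32.2 p [0.4899 0.3334 0.2515] rot [-2.3812e+00 -2.0479e+00 -1.2000e-03] F [-0.3  0.3 -0.7] w 58.0 gf 0.0
```

View pics/c7.png

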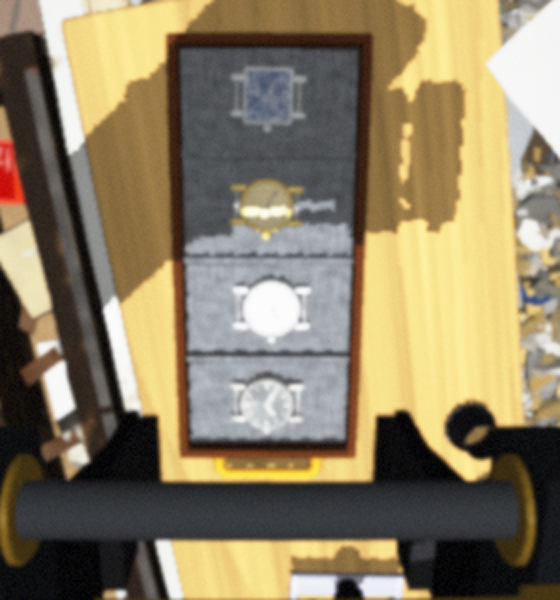

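View pics/t7.png

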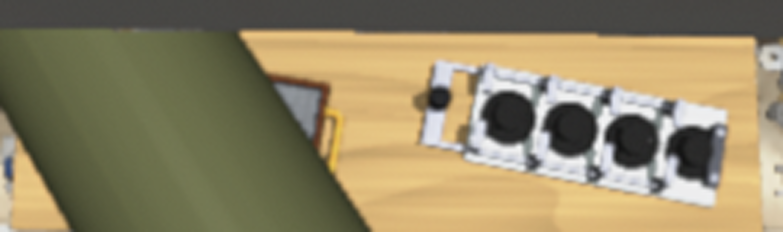

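The wrist view shows grey (266,402), white (270,308), gold (266,207) and blue (268,95), dial up and lengthwise, one to a compartment, with grey next to the brass handle (268,467). The top view shows all four cushions empty and the comb still open, knob at (438,97). Nothing is touching the robot, so I'll hand in the job.

```bash
python3 -c "
from bench import ctrl
print(ctrl.close_job())"
```

```text
the job is handed in; nothing more can be done
None
```

The comb is fully open and all four watches are in the tray, dial up and lengthwise, in bar order with the grey-dial watch at the brass-handle end; the job was handed in after about 32 s of robot time.

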